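Release a culture dish and present it to the reading camera

TASK

Turn the yellow knob on the grey stand clockwise until it clicks over and its arm swings clear of the red culture dish; then lift the dish out and hold it in the air above the reading camera, lid side up, with its underside square to the tilted lens, centred on it and about 10 cm away from it. Finish while still holding the dish there, motionless and touching neither camera nor stand, and leave the two other dishes and the wash bottle where they are.

Things in the scene. Friction and masses are not known exactly. Their poses are not given: they have to be found in the camera images.
- stand: Fixed grey stand: base plate 90 x 150 x 12 mm on the table. Origin at the middle of its underside, on the table; x and y lie level along its short and long sides, z is up. At +40 mm along its y is the nest (nest), at -40 mm along its y the vertical knob axis above a 50 x 50 mm housing that ends 54 mm above the table. The stand stands on either the left or the right half of the table, turned at most 0.5 rad from the table's axes.
- nest (a point): Centre of the flat top of the nest, a bare aluminium post with a black rubber top, 48 mm across, top 40 mm above the table. The red dish rests on it, overhanging it by about 6 mm all round; nothing encloses the dish, so fingers can go down beside it to 15 mm above the table.
- knob_grip (a point): Middle of the knob's upright yellow grip bar, on the knob's axis, 89 mm above the table. The bar is 44 mm long along this point's y, 12 mm thick along its x and 26 mm tall (76 to 102 mm above the table). z is up; x and y turn with the knob and at joint value 0 are parallel to the stand's.
- retainer_tip (a point): Tip of the flat yellow retaining arm (12 mm wide, 57 to 63 mm above the table), which sticks out 62 mm from the knob axis along the knob's +y and turns with it. At the start it reaches about 12 mm over the dish, 2 mm above the lid, so that the dish cannot be lifted.
- knob (a joint): Knob angle in rad: 0 = arm over the dish (start), growing clockwise as seen from above, stop at 1.3 = arm fully clear. Over-centre detent: up to 0.65 it pushes back towards 0 (at most 0.06 N m), past 0.65 it snaps on by itself to 1.3. It counts as clicked over above 1.1.
- red_dish: The dish to present: round closed culture dish, 60 mm diameter, 15 mm high, about 25 to 50 g, clear with deep red filling and pale spots. Origin at the centre of its underside, z up through the lid. Lies on the nest at the start.
- camera_head: Fixed reading camera: white box 58 x 66 x 50 mm, round lens 42 mm across, between two cheeks on a black base 130 x 110 mm. Origin at the centre of the lens front, 100 mm above the table. z points out of the lens along the line of sight: up, leaning 25 degrees (0.436 rad) from vertical, roughly towards the robot; y is level. On the half of the table opposite the stand.
- focus (a point): Point in empty air 100 mm out of the lens along its line of sight (about 191 mm above the table), where the centre of the dish's underside belongs, the dish's z along the camera head's z. Turn of the dish about that line does not matter.
- amber_dish: Bystander: same kind of dish with amber filling, 60 x 15 mm, lying on the table. Origin at the centre of its underside.
- straw_dish: Bystander: same kind of dish with pale straw filling, 60 x 15 mm, lying on the table. Origin at the centre of its underside.
- wash_bottle: Bystander: white wash bottle with blue cap and bent blue spout, 54 mm diameter, about 150 mm tall. Origin at the centre of its underside.
Things that resemble listed ones, but are neither listed nor needed, are in the scene too. Leave any turquoise look-alike of the red_dish alone.

How it is judged:
On the way, in this order (a step that is already met when the one before it is completed fails the run):
1. the knob is clicked over with the dish still lying in its nest (value of joint knob above 1.1 rad and distance between red_dish and nest below 0.015 m), for 0.2 s.
2. the dish is held by the fingers, lifted more than 30 mm off the nest (contact force between the fingers and red_dish above 0.5 N and z of red_dish in the frame of nest above 0.03 m), for 0.2 s.
At the end, for the whole second after the job is handed in: Fingers hold the red dish still in the air: underside centre within 12 mm of the lens axis in x and y, 85 to 115 mm from the lens, its axis within 0.17 rad of the line of sight, lid up; touching neither camera nor stand; knob above 1.1 rad; the other dishes and bottle within 30 mm of their start (x of red_dish in the frame of camera_head between -0.012 and 0.012 m and y of red_dish in the frame of camera_head between -0.012 and 0.012 m and z of red_dish in the frame of camera_head between 0.085 and 0.115 m and angle between the z axis of red_dish and the z axis of camera_head, either way round below 0.17 rad and angle between red_dish's own z axis and vertical below 0.8 rad and linear speed of red_dish below 0.02 m/s and angular speed of red_dish below 0.2 rad/s and value of joint knob above 1.1 rad and contact force between the fingers and red_dish above 0.5 N and contact force between red_dish and camera_head below 0.05 N and contact force between red_dish and stand below 0.05 N and distance of each of amber_dish, straw_dish, wash_bottle from where it was at the start of the episode below 0.03 m); the arm keeps its last pose, push and grip.
It fails at once if another dish or the wash bottle is moved by more than 30 mm (distance of any of amber_dish, straw_dish, wash_bottle from where it was at the start of the episode above 0.03 m).
It also fails if it takes over 58 s, if anything falls off the work surface, if the arm or the gripper's body presses on something with over 40 N, if the wrist force passes 120 N, or if a joint passes its speed limit or range.

ROBOT

A 6-joint arm with a two-finger parallel gripper is mounted at the origin on the work surface. World frame = base frame: x ahead of the robot, y to its left, z up, the work surface at z = 0. Lengths are in m, angles in rad, forces in N, time in s.
With the tool pointing down it reaches from about 0.35 to 0.8 m from the base axis. Payload 7.3 kg.
Tool frame: the origin (TCP) lies between the finger pads; the fingertips stand 25 mm ahead of it and the grasp point (between the pads) lies 6 mm ahead of it (r.tip_extent is the distance from the TCP to the fingertips, in m); z points along the fingers, y is the direction in which the jaws open and shut (so a half turn about z gives the same grasp; the last joint's range is limited). The gripper opens to 85 mm and grips with 20 to 120 N. Pads are 22 mm wide; open, the fingers measure 114 mm over their backs; the gripper's body (76 mm by 85 mm) begins 54 mm behind the grasp point. The pads swing forward as they close: fully open they stand 13 mm farther back than shut.
Start: joints at [1.003, 0.342, 1.524, -0, 1.275, -0.146], TCP at [0.215, 0.479, 0.256] pointing down, gripper open.
Joint ranges: [-2.53, 2.53], [-0.77, 2.02], [0.04, 2.7], [-1, 4.14], [0.28, 2.66], [-3.11, 3.11]. Speed limits (rad/s): [2.57, 2.57, 3.14, 3.14, 3.14, 3.14].

INTERFACE

Orientations are given as a unit quaternion [x, y, z, w].
In Python, from workcell import r, command_gripper, optics gives the robot as it stands. The module is installed in compiled form; this text tells all that it offers. Calls block until the motion is done:
- r.reach(position, orientation): joint-space move of the TCP to a pose.
- r.move_straight(position, orientation=None, speed=0.15, max_force=None): straight line of the TCP; orientation=None keeps the orientation; speed is the mean speed in m/s. With max_force (N) it stops when the force on the tool has changed by that much, and returns True; else False.
- r.movej(angles): joint-space move.
- command_gripper(opening, force=None): finger opening in m; force is the grip in N (None keeps the last); returns when the fingers have stopped.
- r.hold(seconds).
- r.solve_ik(position, orientation): joint angles nearest the present ones, or None.
- r.read_state(): the state.
- optics.get_image(name): name is "side" or "top" or "wrist"; returns (picture, depth): 480x640x3 uint8, red, green, blue; 480x640 float32, m along the optical axis (not along the pixel's ray), 0 where there is no reading.
- optics.camera_model(name): a dict with "K" (3x3 intrinsics, pixels), "R" (3x3) and "t" (3): a world point X has camera coordinates R X + t; the wrist camera has in their place "tool_from_camera" (4x4, takes a point from camera to tool coordinates, whose origin is the TCP and whose axes are the flange's). Camera axes: x right, y down, z forward; pixel columns grow to the right and rows downward; lengths in m; the calibration is good to about 2 mm. A picture is of the moment at which its call begins: read the wrist's pose just before it. camera_model takes no time and is no camera call.
A pose or a line that the arm cannot do raises r.PlanningError and nothing moves.
- r.finish_job(): hands the job in, once; it reports no verdict.
The state is a dict: "time_s": time; "joint_positions": joint angles; "dq": joint speeds; "tau": joint torques, N m; "eef_pos": TCP position; "eef_rot": TCP orientation; "contact_force": force on the tool from outside, world axes, zero at the start; "torque": the same for the moment, N m; "grip_width": finger opening in m.
Only numpy, scipy, OpenCV 4.12 (cv2) and the standard library are available. Lean on these libraries where they do the work, as an engineer would, in place of code of your own. Each camera call takes 0.05 s, during which the arm holds its last target.

## Working session

There is one attempt and no reset: what is moved stays moved. The work goes in short steps, each a Python script; the robot and the scene stay as the last script left them, time stands still between calls to the robot, and variables do not carry over. Pictures are saved under pics/ and viewed, and the job is handed in when it is done.

```bash
mkdir -p pics; ls
python3 - <<'E'
from workcell import r, optics
import cv2, numpy as np
s=r.read_state(); print(s['time_s'],s['eef_pos'],s['eef_rot'],s['grip_width'],r.tip_extent)
for n in ['top','side','wrist']:
    im,d=optics.get_image(n); cv2.imwrite(f'pics/{n}0.png',im[:,:,::-1]); np.savez(f'pics/{n}0.npz',im=im,d=d)
    m=optics.camera_model(n); print(n,{k:np.round(v,4).tolist() for k,v in m.items()})
E
```

```text
pics
0.0 [0.21471793 0.4786881  0.2556268 ] [ 2.09341633e-01  9.77842259e-01 -7.23200489e-04 -2.73770410e-04] 0.0855064163806699 0.025
top {'K': [[506.7118, 0.0, 317.5559], [0.0, 506.7118, 241.5427], [0.0, 0.0, 1.0]], 'R': [[-0.0019, -1.0, -0.0091], [-0.9892, 0.0032, -0.1467], [0.1468, 0.0087, -0.9891]], 't': [0.0468, 0.6471, 1.1211]}
side {'K': [[469.5898, 0.0, 328.269], [0.0, 469.5898, 238.0649], [0.0, 0.0, 1.0]], 'R': [[0.9367, -0.3497, 0.0147], [-0.2503, -0.6987, -0.6702], [0.2447, 0.6241, -0.742]], 't': [-0.5663, 0.2623, 0.7519]}
wrist {'K': [[406.2158, 0.0, 324.4234], [0.0, 406.2158, 238.5548], [0.0, 0.0, 1.0]], 'tool_from_camera': [[-0.0006, -0.9497, -0.3132, 0.0811], [1.0, -0.0007, 0.0003, 0.0009], [-0.0005, -0.3132, 0.9497, -0.1174], [0.0, 0.0, 0.0, 1.0]]}
```

View pics/top0.png

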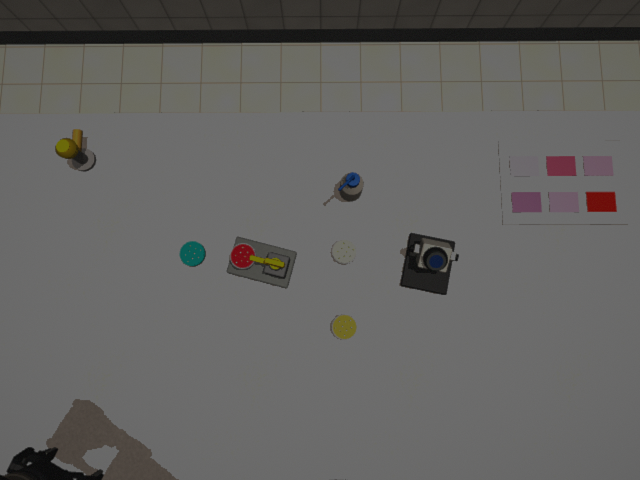

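View pics/side0.png

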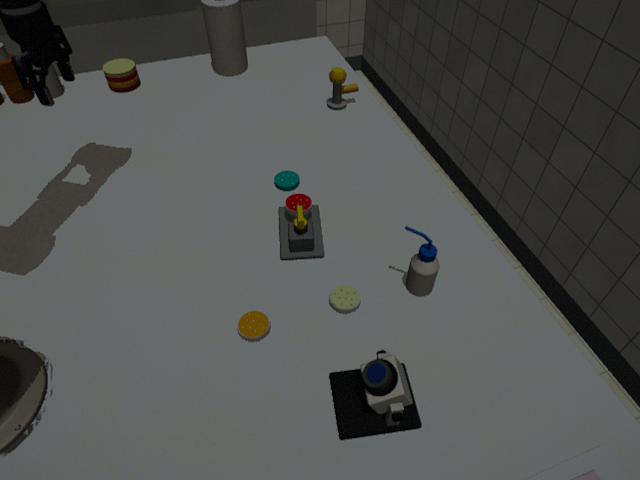

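View pics/wrist0.png

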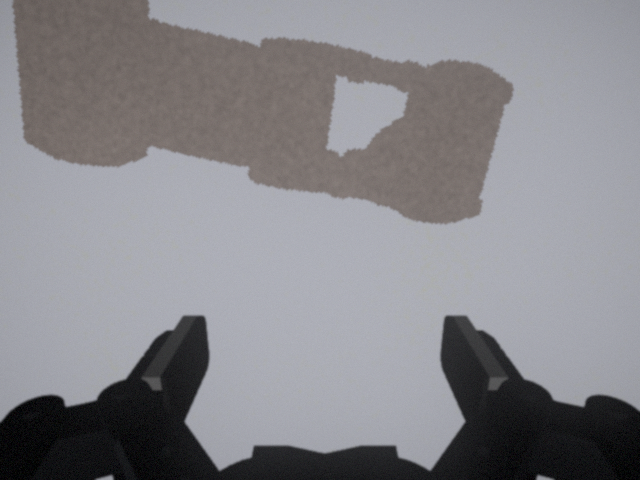

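The top view shows these candidates:
- **Red dish:** the red disc on the grey stand at (242,256). Possible mistakes are the turquoise dish at (193,254), the red poster patch at (601,202), the amber dish at (343,327) and the straw dish at (343,252).
- **Knob:** the yellow bar and arm at (268,262). The yellow-topped fixture at (70,148) looks similar.
- **Reading camera:** lens at (435,260).

I choose the red disc and yellow knob on the grey stand, and will check them in a close crop.

```bash
cat > h.py <<'E'
import numpy as np, cv2
from scipy.spatial.transform import Rotation as Rn
from workcell import r, command_gripper, optics
def pose(n,state=None):
    "camera->world R,t and K"
    m=optics.camera_model(n); K=m['K']
    if n=='wrist':
        s=state or r.read_state(); T=np.eye(4); T[:3,:3]=Rn.from_quat(s['eef_rot']).as_matrix(); T[:3,3]=s['eef_pos']
        M=T@m['tool_from_camera']; return M[:3,:3],M[:3,3],K
    return m['R'].T,-m['R'].T@m['t'],K
def cast(P,uv,z):
    R,t,K=P; uv=np.atleast_2d(uv).astype(float)
    d=np.c_[uv,np.ones(len(uv))]@np.linalg.inv(K).T@R.T
    return t+d*((z-t[2])/d[:,2])[:,None]
def cloud(P,d):
    R,t,K=P; v,u=np.mgrid[:d.shape[0],:d.shape[1]]
    c=np.stack([(u-K[0,2])/K[0,0]*d,(v-K[1,2])/K[1,1]*d,d],-1); return c@R.T+t
def proj(P,X):
    R,t,K=P; c=(np.atleast_2d(X)-t)@R; q=c@K.T; return q[:,:2]/q[:,2:]
def tri(P1,a,P2,b):
    def ray(P,uv):
        d=P[0]@np.linalg.inv(P[2])@np.r_[uv,1.]; return P[1],d/np.linalg.norm(d)
    (o1,d1),(o2,d2)=ray(P1,a),ray(P2,b)
    s=np.linalg.lstsq(np.c_[d1,-d2],o2-o1,rcond=None)[0]
    p,q=o1+s[0]*d1,o2+s[1]*d2; return (p+q)/2,np.linalg.norm(p-q)
def hsv(im): return cv2.cvtColor(im,cv2.COLOR_RGB2HSV)
def snap(n,f):
    s=r.read_state(); im,d=optics.get_image(n); cv2.imwrite(f'pics/{f}.png',im[:,:,::-1]); np.savez(f'pics/{f}.npz',im=im,d=d); return im,d,pose(n,s)
E
python3 - <<'E'
from h import *
T=np.load('pics/top0.npz');S=np.load('pics/side0.npz')
P=pose('top');PS=pose('side')
im=T['im']
c=cv2.resize(im[220:310,180:480],None,fx=2.6,fy=2.6,interpolation=cv2.INTER_CUBIC)
c=np.vstack([c,cv2.resize(S['im'][180:280,240:540],(c.shape[1],260),interpolation=cv2.INTER_CUBIC)])
cv2.imwrite('pics/crop0.png',c[:,:,::-1])
for n,I,Pz in(('top',im,P),('side',S['im'],PS)):
  h=hsv(I)
  for nm,m,z in(('red',((h[...,0]<6)|(h[...,0]>174))&(h[...,1]>150)&(h[...,2]>60),.055),('yel',(h[...,0]>22)&(h[...,0]<34)&(h[...,1]>150)&(h[...,2]>60),.063)):
    k,l,st,ce=cv2.connectedComponentsWithStats(m.astype(np.uint8))
    for i in range(1,k):
        if st[i,4]>40: print(n,nm,st[i],ce[i].round(1),cast(Pz,ce[i],z)[0].round(4))
print('amber',cast(P,(343,327),.015),'straw',cast(P,(343,252),.015),'lens',cast(P,(435,260),.1))
C=cloud(P,T['d']); print('depth red',C[256,242],'lens',C[260,435],'base',C[285,285])
E
```

```text
top red [586 192  30  20 567] [600.9 201.5] [ 0.7375 -0.6091  0.055 ]
top red [231 244  24  24 383] [241.6 255.3] [0.6148 0.2187 0.055 ]
top yel [ 56 130  22  27 333] [ 66.9 146.1] [0.874  0.6346 0.063 ]
top yel [250 255  35  15 227] [268.3 261.4] [0.5999 0.1568 0.063 ]
top yel [333 316  23  23 360] [344.1 326.7] [ 0.4537 -0.0136  0.063 ]
side red [286 194  25  17 300] [297.8 201.2] [0.6146 0.2142 0.055 ]
side yel [331  67  15  15 158] [337.7  73.4] [0.883  0.6711 0.063 ]
side yel [297 205  10  21 120] [300.6 215. ] [0.6053 0.1655 0.063 ]
amber [[ 0.45197131 -0.01306234  0.015     ]] straw [[ 0.62686547 -0.01468687  0.015     ]] lens [[ 0.59780518 -0.21206543  0.1       ]]
depth red [0.61320982 0.21781439 0.05552192] lens [ 0.59784169 -0.21213924  0.09967004] base [0.54954318 0.12221829 0.01133346]
```

View pics/crop0.png

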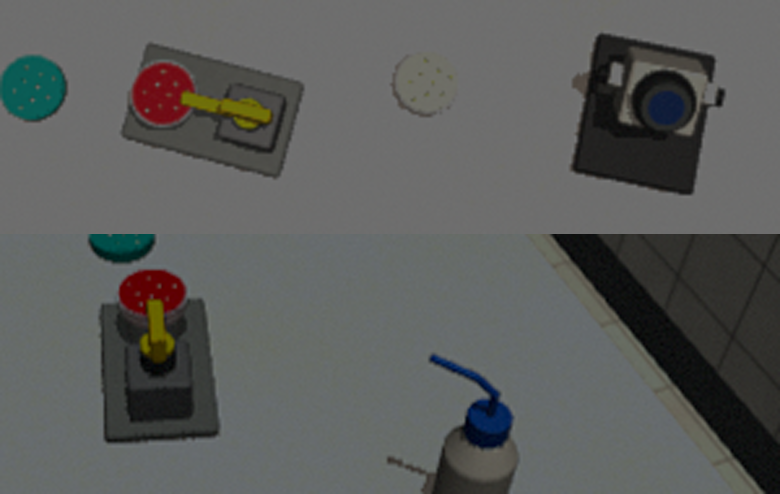

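The crop confirms it. The red dish, with the yellow arm over its rim, sits on the grey stand in the left half of the table, and the reading camera is on the right. Next is a close wrist view of the stand.

```bash
cat >> h.py <<'E'
def down(h):  # tool down, tool y at heading h
    y=np.array([np.cos(h),np.sin(h),0]);z=np.array([0,0,-1.]);return Rn.from_matrix(np.c_[np.cross(y,z),y,z]).as_quat()
E
python3 - <<'E'
from h import *
r.reach([.605,.17,.27],down(-.25))
print(r.read_state()['joint_positions'],r.read_state()['time_s'])
im,d,P=snap('wrist','w1')
np.savez('pics/w1P.npz',R=P[0],t=P[1],K=P[2])
E
```

```text
[1.53869658e-01 5.27714466e-01 1.19020459e+00 3.64129087e-04
 1.42376019e+00 4.01846662e-01] 1.9583
```

View pics/w1.png

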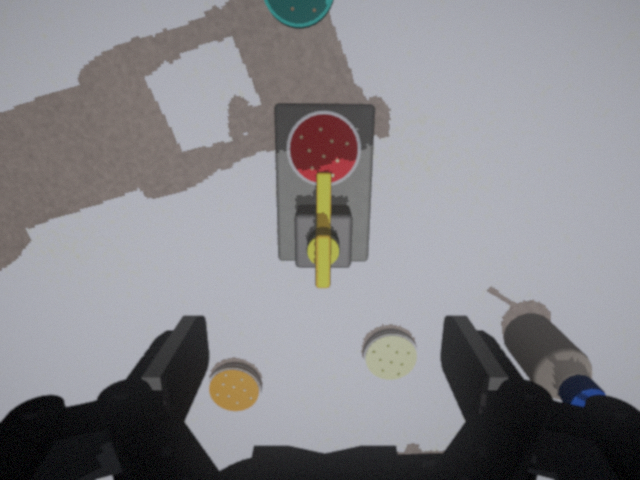

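The wrist view shows the stand upright in the image, with the dish at about (324,148), the arm tip at (323,175) and the knob bar at about (323,255). Next I'll measure these with the depth image.

Run:
```python
from h import *
W=np.load('pics/w1.npz');Z=np.load('pics/w1P.npz');P=(Z['R'],Z['t'],Z['K'])
im,d=W['im'],W['d'];C=cloud(P,d);h=hsv(im)
yel=(h[...,0]>22)&(h[...,0]<34)&(h[...,1]>150); yel[320:]=0
red=((h[...,0]<8)|(h[...,0]>172))&(h[...,1]>120)
print('table z',np.median(C[100:180,420:600,2]))
bar=yel&(C[...,2]>.095)&(C[...,2]<.112); arm=yel&(C[...,2]>.05)&(C[...,2]<.07)
for n,m in(('bar',bar),('arm',arm)):
    X=C[m]; uv=np.argwhere(m)[:,::-1].astype(np.float32)
    (c,s,a)=cv2.minAreaRect((X[:,:2]*1000).astype(np.float32)); print(n,m.sum(),'z',np.median(X[:,2]),'rect mm',np.round(c,1),np.round(s,1),a)
    b=cv2.boxPoints(cv2.minAreaRect(uv)); q=cast(P,b,.102 if n=='bar' else .063)
    print('  px box',b.round(0).tolist(),'ray ctr',q.mean(0).round(4),'\n',q.round(4).tolist())
# dish: lid rim incl. pale edge: use depth mask near top height
dm=(C[...,2]>.045)&(C[...,2]<.060)&(np.hypot(C[...,0]-.614,C[...,1]-.217)<.034)&~yel
pts=np.argwhere(dm)[:,::-1]; X=C[dm]
(c,rad)=cv2.minEnclosingCircle((X[:,:2]*1000).astype(np.float32)); print('dish depth circ',c,rad,np.median(X[:,2]))
cn=max(cv2.findContours(red.astype(np.uint8),0,1)[0],key=cv2.contourArea); hull=cv2.convexHull(cn)
q=cast(P,hull[:,0],.055); print('dish red circ',cv2.minEnclosingCircle((q[:,:2]*1000).astype(np.float32)))
# plate
pl=(C[...,2]>.006)&(C[...,2]<.018)&(h[...,1]<60)&(np.hypot(C[...,0]-.605,C[...,1]-.18)<.11)
pl=cv2.morphologyEx(pl.astype(np.uint8),cv2.MORPH_OPEN,np.ones((3,3)))
k,l,st,_=cv2.connectedComponentsWithStats(pl);i=1+st[1:,4].argmax();X=C[l==i]
print('plate',cv2.minAreaRect((X[:,:2]*1000).astype(np.float32)),np.median(X[:,2]))
```

```text
table z -0.00030722951706355084
bar 62 z 0.10099613904417862 rect mm [597.2 150.8] [21.9  9.8] 75.45304870605469
  px box [[316.0, 235.0], [329.0, 235.0], [329.0, 263.0], [316.0, 263.0]] ray ctr [0.5974 0.1515 0.102 ] 
 [[0.5954, 0.1634, 0.102], [0.6047, 0.1611, 0.102], [0.5994, 0.1395, 0.102], [0.5898, 0.1419, 0.102]]
arm 83 z 0.06238189437260144 rect mm [605.1 179.4] [43.2 10.7] 75.59395599365234
  px box [[317.0, 173.0], [330.0, 173.0], [330.0, 225.0], [317.0, 225.0]] ray ctr [0.6051 0.1794 0.063 ] 
 [[0.6054, 0.2016, 0.063], [0.6155, 0.1991, 0.063], [0.605, 0.1571, 0.063], [0.5946, 0.1598, 0.063]]
dish depth circ (614.7823486328125, 217.61399841308594) 30.024311065673828 0.05428115275466194
dish red circ ((614.5906982421875, 217.53311157226562), 26.585205078125)
plate ((604.9480590820312, 179.37208557128906), (150.03158569335938, 90.03730010986328), 75.19667053222656) 0.011582287297099092
```

Run:
```python
from h import *
k=[.5946,.1406];q=down(-.254)
command_gripper(.05,20)
r.reach([*k,.17],q)
print(r.move_straight([*k,.095],q,speed=.08,max_force=15))
command_gripper(.0,25)
s=r.read_state();print(s['time_s'],s['eef_pos'],s['grip_width'],s['contact_force'],s['torque'],s['joint_positions'])
snap('wrist','w2');snap('side','s2')
```

```text
False
4.45 [0.59515349 0.14058349 0.09630034] 0.023661395424043438 [-0.71712513 -0.5646738   7.06686212] [-0.09565416  0.1853998   0.01414191] [ 1.06756045e-01  6.54532010e-01  1.47172495e+00 -1.32612324e-04
  1.01336884e+00  3.60858570e-01]
```

View pics/w2.png

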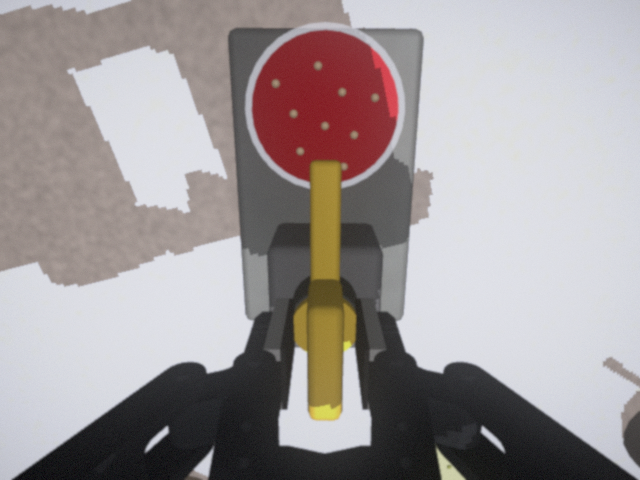

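The view shows the fingers on the round collar below the bar, at about (325,325), with an opening of 24 mm instead of 12. I'll open, rise about 10 mm and grip again.

Run:
```python
from h import *
k=[.5946,.1406];q=down(-.254)
command_gripper(.04,25)
r.move_straight([*k,.1065],q,speed=.08)
command_gripper(.0,25)
s=r.read_state();print(s['time_s'],s['eef_pos'],s['grip_width'],s['contact_force'],s['torque'],s['joint_positions'])
snap('wrist','w3')
```

```text
5.5083 [0.59505587 0.14041767 0.10638732] 0.011092713988290542 [ 2.86270452 -1.377974   -1.81395141] [-0.12934534 -0.41372064 -0.12729524] [ 1.06520967e-01  6.42504239e-01  1.46242464e+00 -1.78653709e-04
  1.03582056e+00  3.60933988e-01]
```

View pics/w3.png

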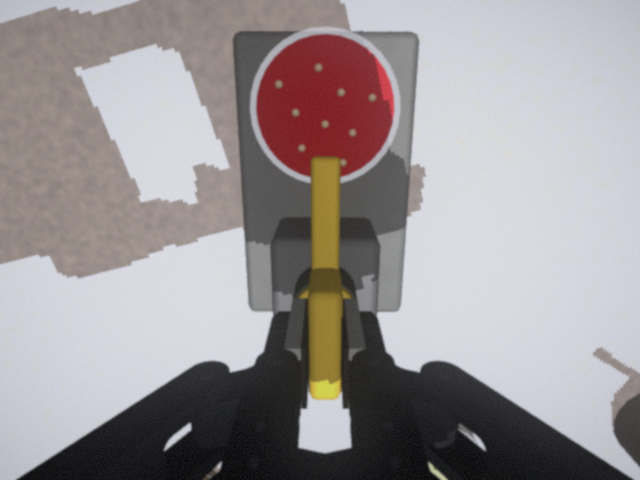

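The grip is now on the bar at 11 mm. Turn it clockwise.

Run:
```python
from h import *
j0=np.array(r.read_state()['joint_positions'])
for a in(.33,.66,.95,1.2,1.3):
    j=j0.copy();j[5]+=a;r.movej(j);s=r.read_state();print(a,s['time_s'],s['eef_pos'].round(4),s['grip_width'],s['contact_force'].round(1),s['torque'].round(2))
snap('wrist','w4')
```

```text
0.33 5.975 [0.5954 0.1403 0.1064] 0.011329248894550713 [ 3.9 -2.1 -1. ] [-0.11 -0.49  0.04]
0.66 6.3917 [0.5956 0.1401 0.1064] 0.011212623029919051 [ 3.9 -2.1 -1.1] [-0.21 -0.72  0.03]
0.95 6.775 [0.5957 0.1399 0.1064] 0.011142492834419154 [ 5.2 -2.  -2.1] [-0.4  -0.79 -0.01]
1.2 7.125 [0.5958 0.1397 0.1064] 0.011564849665905303 [ 5.6 -4.5 -1.2] [-0.45 -0.81 -0.06]
1.3 7.375 [0.5958 0.1396 0.1064] 0.011512513607145178 [ 5.5 -4.2 -2.5] [-0.57 -0.79 -0.1 ]
```

View pics/w4.png

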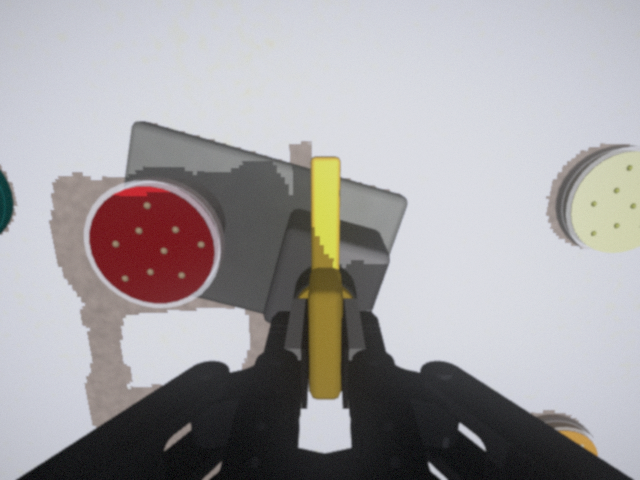

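The arm, running from (325,160) to (325,400), has swung clear, with the dish still on its post at (152,243). Next I release, lift, and look at the reading camera.

Run:
```python
from h import *
s=r.read_state();command_gripper(.05,25)
p=s['eef_pos'].copy();p[2]=.20
r.move_straight(p,speed=.2)
r.reach([.59,-.22,.29],down(-.25))
im,d,P=snap('wrist','w5');np.savez('pics/w5P.npz',R=P[0],t=P[1],K=P[2])
snap('top','t5');print(r.read_state()['time_s'])
T=np.load('pics/top0.npz')
t5=np.load('pics/t5.npz')['im']
cv2.imwrite('pics/c5.png',cv2.resize(t5[220:310,180:480],None,fx=2.6,fy=2.6)[:,:,::-1])
```

```text
10.25
```

View pics/w5.png

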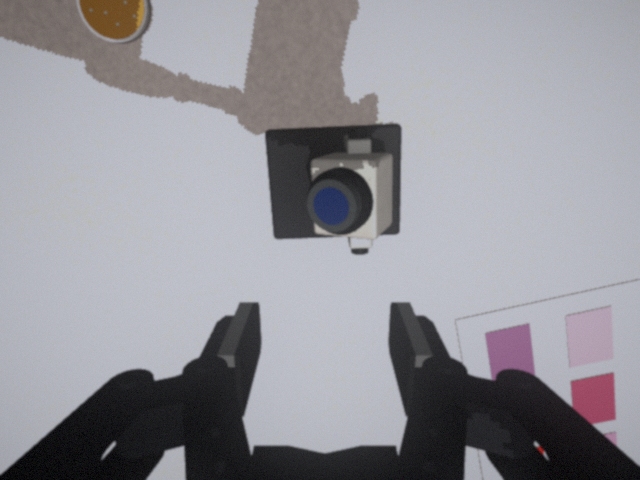

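View pics/c5.png

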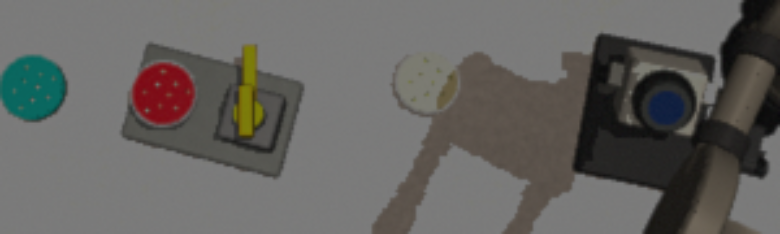

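The knob is over, with its arm pointing up at (250,60) in the crop and the dish undisturbed. The wrist view shows the lens glass at (331,207). I'll measure the lens centre and its axis.

Run:
```python
from h import *
W=np.load('pics/w5.npz');Z=np.load('pics/w5P.npz');P=(Z['R'],Z['t'],Z['K'])
im,d=W['im'],W['d'];C=cloud(P,d);h=hsv(im)
roi=np.zeros(d.shape,bool);roi[110:265,255:415]=1
blue=(h[...,0]>105)&(h[...,0]<130)&(h[...,1]>130)&roi
u=blue.astype(np.uint8);cn=max(cv2.findContours(u,0,1)[0],key=cv2.contourArea);e=cv2.fitEllipse(cn);print('blue ell',e,'z',np.median(C[blue][:,2]))
for r_ in range(200,215,1): pass
# print height profile across lens row 203
print([(x,round(float(C[205,x,2]),3),int(im[205,x].max())) for x in range(300,380,4)])
print([(y,round(float(C[y,333,2]),3),int(im[y,333].max())) for y in range(160,245,4)])
# base
bl=(h[...,2]<60)&roi&(C[...,2]<.03)&(C[...,2]>.004)
X=C[bl];print('base',cv2.minAreaRect((X[:,:2]*1000).astype(np.float32)),np.median(X[:,2]))
# white box top faces: normal clustering
wh=(h[...,2]>110)&(h[...,1]<60)&roi&(C[...,2]>.04)
X=C[wh];print('white',cv2.minAreaRect((X[:,:2]*1000).astype(np.float32)),np.percentile(X[:,2],[2,50,98]))
c=cv2.resize(im[110:265,255:415],None,fx=4,fy=3.8,interpolation=cv2.INTER_CUBIC);cv2.imwrite('pics/c5b.png',np.clip(c*1.6,0,255)[:,:,::-1])
```

```text
blue ell ((330.6588439941406, 205.0851287841797), (30.645658493041992, 34.738975524902344), 150.70570373535156) z 0.10033386345933587
[(300, 0.013, 56), (304, 0.011, 55), (308, 0.092, 72), (312, 0.091, 79), (316, 0.095, 94), (320, 0.096, 95), (324, 0.097, 92), (328, 0.099, 93), (332, 0.102, 94), (336, 0.102, 94), (340, 0.102, 97), (344, 0.106, 94), (348, 0.106, 85), (352, 0.108, 74), (356, 0.108, 66), (360, 0.1, 57), (364, 0.1, 47), (368, 0.1, 45), (372, 0.092, 99), (376, 0.09, 162)]
[(160, 0.076, 101), (164, 0.076, 117), (168, 0.082, 66), (172, 0.088, 36), (176, 0.088, 34), (180, 0.101, 64), (184, 0.101, 67), (188, 0.101, 87), (192, 0.101, 93), (196, 0.101, 95), (200, 0.101, 91), (204, 0.101, 94), (208, 0.102, 95), (212, 0.101, 96), (216, 0.101, 97), (220, 0.101, 98), (224, 0.101, 92), (228, 0.101, 76), (232, 0.087, 69), (236, 0.011, 129), (240, -0.0, 199), (244, 0.0, 197)]
base ((600.6904907226562, -212.4745635986328), (105.84019470214844, 124.77420043945312), 78.71260070800781) 0.01167858498565541
white ((616.9061889648438, -208.05128479003906), (129.60784912109375, 69.6082992553711), 78.05902099609375) [0.05364432 0.07805785 0.09464034][ WARN:0@0.737] global loadsave.cpp:1063 imwrite_ Unsupported depth image for selected encoder is fallbacked to CV_8U.
```

View pics/c5b.png

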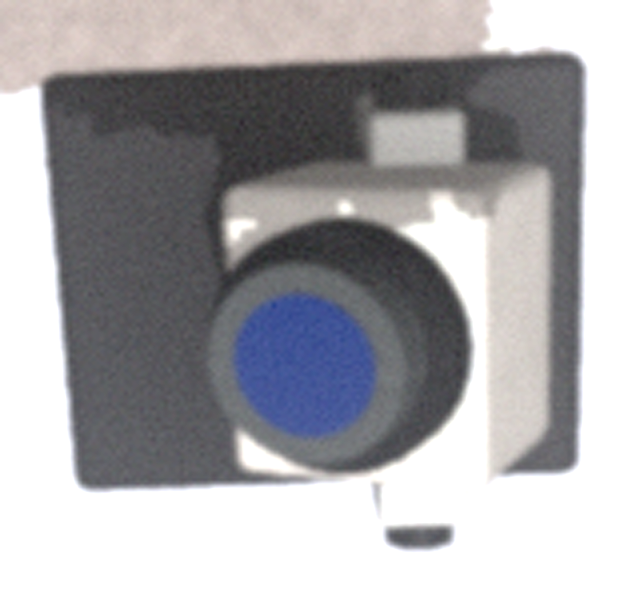

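Run:
```python
from h import *
W=np.load('pics/w5.npz');Z=np.load('pics/w5P.npz');P=(Z['R'],Z['t'],Z['K'])
im,d=W['im'],W['d'];C=cloud(P,d)
v,u=np.mgrid[:480,:640]
m=(np.hypot(u-331,v-205)<19)
X=C[m];c=X.mean(0);n=np.linalg.svd(X-c)[2][2];n*=np.sign(n[2]);print('n',n,'tilt',np.arccos(n[2]),'az',np.degrees(np.arctan2(n[1],n[0])),'rms',((X-c)@n).std())
print('wrist lens ctr',cast(P,(330.7,205.1),.1)[0],'depth ctr',C[200:210,326:336].reshape(-1,3).mean(0))
PT=pose('top');PS=pose('side')
cs=[]
for n_,f,Pz,roi in(('top','top0',PT,(slice(230,300),slice(395,470))),('side','side0',PS,(slice(350,400),slice(350,420)))):
    I=np.load(f'pics/{f}.npz')['im'];h=hsv(I);b=np.zeros(I.shape[:2],np.uint8)
    b[roi]=((h[...,0]>105)&(h[...,0]<130)&(h[...,1]>130))[roi]
    e=cv2.fitEllipse(max(cv2.findContours(b,0,1)[0],key=cv2.contourArea));cs.append(e[0]);print(n_,e,cast(Pz,e[0],.1)[0])
print('tri top-side',tri(PT,cs[0],PS,cs[1]));print('tri wrist-top',tri(P,(330.7,205.1),PT,cs[0]));print('wrist-side',tri(P,(330.7,205.1),PS,cs[1]))
```

```text
n [-0.89676697 -0.39260361  0.20413575] tilt 1.3652155390644034 az -156.35624835831814 rms 0.00715311940988692
wrist lens ctr [ 0.59588704 -0.21272584  0.1       ] depth ctr [ 0.59585637 -0.21216404  0.10027791]
top ((435.78631591796875, 261.049560546875), (11.85092830657959, 12.742457389831543), 62.99208068847656) [ 0.59549341 -0.21369801  0.1       ]
side ((375.50994873046875, 372.93182373046875), (17.82511329650879, 19.922182083129883), 43.234031677246094) [ 0.59588895 -0.21690905  0.1       ]
tri top-side (array([ 0.59657743, -0.21490238,  0.09546553]), np.float64(0.0012219825909590438))
tri wrist-top (array([ 0.59577682, -0.21390549,  0.09699515]), np.float64(0.0009175524956537151))
wrist-side (array([ 0.59649322, -0.21437719,  0.09488312]), np.float64(0.001894374971407505))
```

Run:
```python
from h import *
W=np.load('pics/w5.npz');Z=np.load('pics/w5P.npz');P=(Z['R'],Z['t'],Z['K'])
C=cloud(P,W['d']);v,u=np.mgrid[:480,:640]
X=C[(np.hypot(u-331,v-205)<19)];print(len(X));X=X[(X[:,2]>.085)&(X[:,2]<.118)];print(len(X))
for i in range(4):
    c=X.mean(0);n=np.linalg.svd(X-c,full_matrices=0)[2][2];n*=np.sign(n[2]);e=(X-c)@n;print(n,'tilt',np.arccos(n[2]),'az',np.degrees(np.arctan2(n[1],n[0])),e.std(),c);X=X[abs(e)<2*e.std()]
```

```text
1125
1120
[-0.4172432   0.08469218  0.90483995] tilt 0.4397926680301224 az 168.52596680822919 0.0006430558682724417 [ 0.59605063 -0.21267196  0.10038558]
[-0.4167832   0.08518296  0.90500587] tilt 0.4394028062633102 az 168.44886230801288 0.0005700181088213836 [ 0.59609524 -0.21272164  0.10041762]
[-0.41688091  0.08445369  0.90502922] tilt 0.4393479237588321 az 168.54774190164602 0.0005366304557327487 [ 0.59603244 -0.21273297  0.10037927]
[-0.41734285  0.08431866  0.90482888] tilt 0.4398186704516707 az 168.57789395896606 0.0005183148706128076 [ 0.59602973 -0.21269722  0.10036851]
```

```bash
cat >> h.py <<'E'
L=np.array([.596,-.2132,.100]);az=np.radians(168.6);ti=.436
N=np.array([np.sin(ti)*np.cos(az),np.sin(ti)*np.sin(az),np.cos(ti)])
def fin(a): # tool z=-N, tool y at angle a from camera level y
    yl=np.cross([0,0,1.],N);yl/=np.linalg.norm(yl);xl=np.cross(yl,N)
    z=-N;y=np.cos(a)*yl+np.sin(a)*xl;return Rn.from_matrix(np.c_[np.cross(y,z),y,z]).as_quat()
E
python3 - <<'E'
from h import *
p=L+N*.109
for a in np.radians(range(-180,180,30)):
    j=r.solve_ik(p,fin(a));print(round(np.degrees(a)),None if j is None else np.round(j,2))
E
```

```text
-180 [-0.56  0.33  1.8   0.26  0.61 -2.11]
-150 [-0.56  0.33  1.8   0.26  0.61 -1.59]
-120 [-0.56  0.33  1.8   0.26  0.61 -1.07]
-90 [-0.56  0.33  1.8   0.26  0.61 -0.54]
-60 [-0.56  0.33  1.8   0.26  0.61 -0.02]
-30 [-0.56  0.33  1.8   0.26  0.61  0.5 ]
0 [-0.56  0.33  1.8   0.26  0.61  1.03]
30 [-0.56  0.33  1.8   0.26  0.61  1.55]
60 [-0.56  0.33  1.8   0.26  0.61  2.07]
90 [-0.56  0.33  1.8   0.26  0.61  2.6 ]
120 None
150 [-0.56  0.33  1.8   0.26  0.61 -2.64]
```

Run:
```python
from h import *
k=[.6149,.2178];q=down(-.254)
command_gripper(.085,25)
c=r.read_state()['eef_pos'].copy();c[2]=.3;r.move_straight(c,speed=.3)
r.reach([*k,.17],q)
print(r.move_straight([*k,.049],q,speed=.1,max_force=12))
snap('wrist','w6a')
command_gripper(.0,25)
s=r.read_state();print(s['time_s'],s['eef_pos'],s['grip_width'],s['contact_force'],s['torque'])
snap('wrist','w6');snap('side','s6')
```

```text
False
14.3833 [0.61517701 0.21791849 0.04966915] 0.059488568501654744 [-1.2409885  -1.18295466  4.23418409] [-0.0906309   0.11356355 -0.03845212]
```

View pics/w6.png

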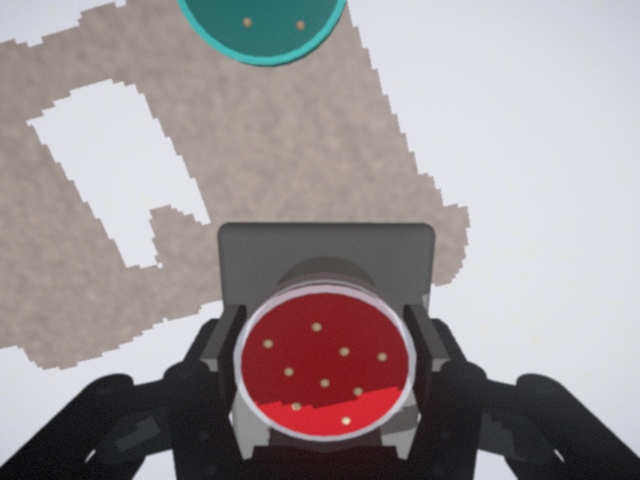

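The dish sits between the pads at (325,363) with an opening of 59.5 mm. Lift and look again.

Run:
```python
from h import *
r.move_straight([.6149,.2178,.12],speed=.06)
r.hold(.3)
r.move_straight([.6149,.2178,.27],speed=.15)
s=r.read_state();print(s['time_s'],s['eef_pos'],s['grip_width'],s['contact_force'])
im,d,P=snap('wrist','w7');snap('side','s7')
C=cloud(P,d);h=hsv(im)
red=((h[...,0]<8)|(h[...,0]>172))&(h[...,1]>120);red[:250]=0
X=C[red];n=X[:,2]>.2;X=X[n];c=X.mean(0)
nn=np.linalg.svd(X-c,full_matrices=0)[2][2];print('dish normal',nn*np.sign(nn[2]),'lid z',np.median(X[:,2]))
cn=max(cv2.findContours(red.astype(np.uint8),0,1)[0],key=cv2.contourArea)
q=cast(P,cv2.convexHull(cn)[:,0],np.median(X[:,2]));print(cv2.minEnclosingCircle((q[:,:2]*1000).astype(np.float32)))
```

```text
17.2667 [0.61449886 0.21770909 0.26888814] 0.0593885058484158 [ 0.28359231  0.42760839 -0.82043017]
dish normal [-0.04010975 -0.23639601  0.97082858] lid z 0.27355511177439085
((613.7827758789062, 217.49758911132812), 27.272289276123047)
```

View pics/w7.png

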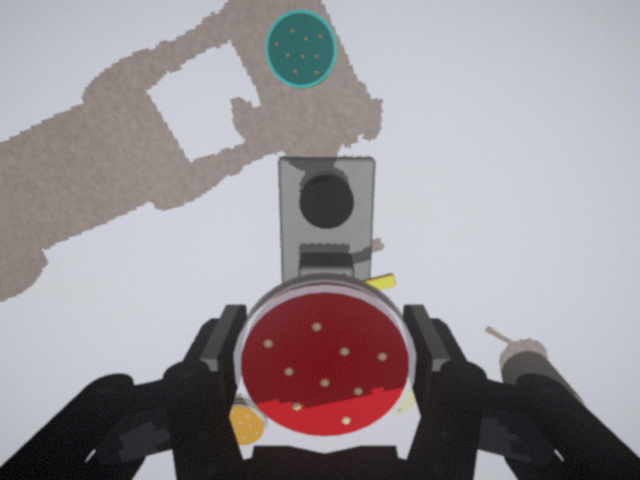

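View pics/s7.png

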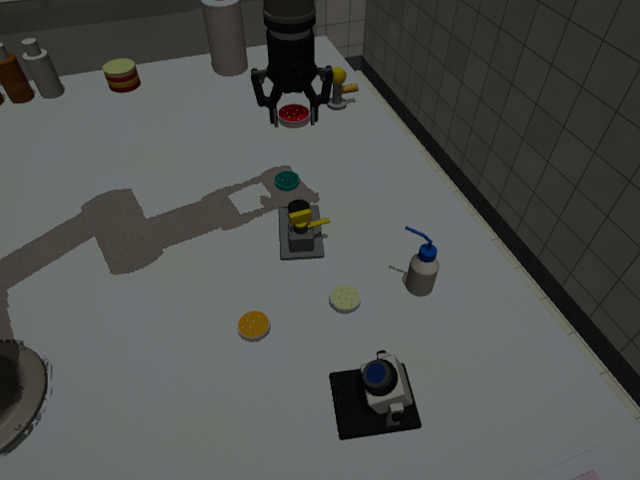

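The dish is lifted with its lid up. The plane fit gave a tilt of about 0.24 rad, so I'll check that against the view before the lift.

Run:
```python
from h import *
m=optics.camera_model('wrist');M=m['tool_from_camera'];Pt=(M[:3,:3],M[:3,3],m['K'])
for f in('w6','w7'):
    W=np.load(f'pics/{f}.npz');im,d=W['im'],W['d'];h=hsv(im);C=cloud(Pt,d)
    red=((h[...,0]<8)|(h[...,0]>172))&(h[...,1]>120);red[:250]=0
    cn=max(cv2.findContours(red.astype(np.uint8),0,1)[0],key=cv2.contourArea);print(f,cv2.fitEllipse(cv2.convexHull(cn)))
    er=cv2.erode(red.astype(np.uint8),np.ones((9,9)))>0
    X=C[er&(d>0)&(d<.3)]
    for i in range(4):
        c=X.mean(0);n=np.linalg.svd(X-c,full_matrices=0)[2][2];n*=-np.sign(n[2]);e=(X-c)@n;X=X[abs(e)<=2*e.std()+1e-5]
    print(len(X),c,'n tool',n,e.std())
```

```text
w6 ((324.3860778808594, 364.29608154296875), (142.4624481201172, 166.08485412597656), 90.146484375)
12361 [ 0.00115233 -0.00053936 -0.00468634] n tool [-0.00148306  0.00140238 -0.99999792] 0.00041591762936377303
w7 ((324.47198486328125, 364.135009765625), (141.9634246826172, 165.88671875), 89.86138916015625)
12298 [ 0.0012341  -0.00056358 -0.00465737] n tool [-0.00159431  0.00155783 -0.99999752] 0.0004239495090001698
```

With outliers removed, the dish is square to the tool within 2 mrad, so the first tilt was an outlier artefact. The underside is 10 mm ahead of the TCP. Carry it to the focus.

Run:
```python
from h import *
r.reach([.50,.0,.33],down(-.254-.4))
r.reach(L+N*.18,fin(0))
r.move_straight(L+N*.110,fin(0),speed=.06)
r.hold(.4)
s=r.read_state();print(s['time_s'],s['eef_pos'],s['grip_width'],s['contact_force'],'err',s['eef_pos']-(L+N*.11))
R=Rn.from_quat(s['eef_rot']).as_matrix();print('angle',np.arccos(-R[:,2]@N))
for n in('wrist','side','top'): snap(n,'f_'+n)
m=optics.camera_model('wrist');M=m['tool_from_camera'];Pt=(M[:3,:3],M[:3,3],m['K'])
W=np.load('pics/f_wrist.npz');im,d=W['im'],W['d'];h=hsv(im);C=cloud(Pt,d)
red=((h[...,0]<8)|(h[...,0]>172))&(h[...,1]>120);red[:250]=0
X=C[(cv2.erode(red.astype(np.uint8),np.ones((9,9)))>0)&(d>0)&(d<.3)]
for i in range(4):
    c=X.mean(0);n=np.linalg.svd(X-c,full_matrices=0)[2][2];n*=-np.sign(n[2]);e=(X-c)@n;X=X[abs(e)<=2*e.std()+1e-5]
lid=R@c+s['eef_pos'];nw=R@n;und=lid-nw*.015
print('lid tool',c,'n',n,'angle to N',np.arccos(nw@N));v=und-L
yl=np.cross([0,0,1.],N);yl/=np.linalg.norm(yl);xl=np.cross(yl,N);print('underside in cam head x,y,z',v@xl,v@yl,v@N)
```

```text
20.925 [ 0.55045115 -0.20403256  0.19980638] 0.059193936738419634 [-0.69244116  0.01127946 -0.63700788] err [-1.04693871e-05 -1.47099568e-05  9.70786510e-05]
angle 0.00016314781928931758
lid tool [-5.92929356e-05 -1.12501618e-03 -4.96143148e-03] n [-6.71410633e-04  2.10213497e-03 -9.99997565e-01] angle to N 0.00219928070580858
underside in cam head x,y,z 1.3374361343302452e-05 -0.0011394336135085927 0.10005249167580545
```

View pics/f_wrist.png

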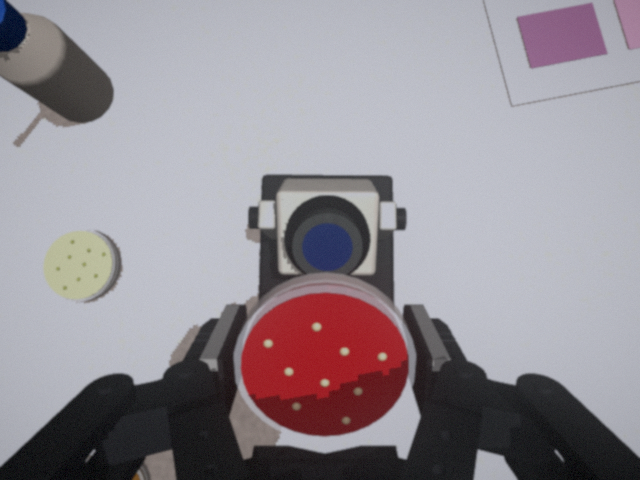

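View pics/f_side.png

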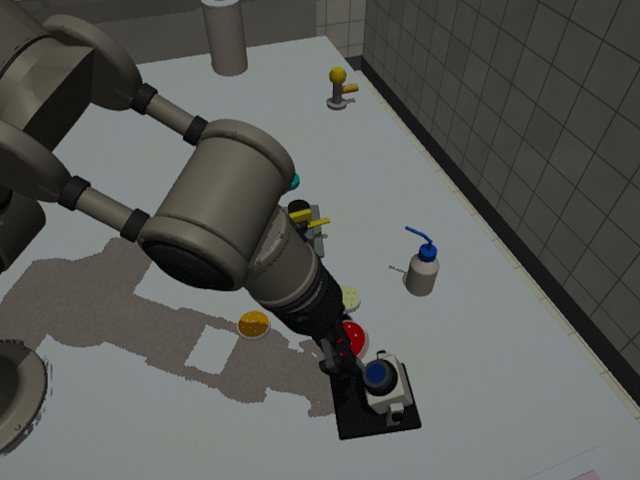

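View pics/f_top.png

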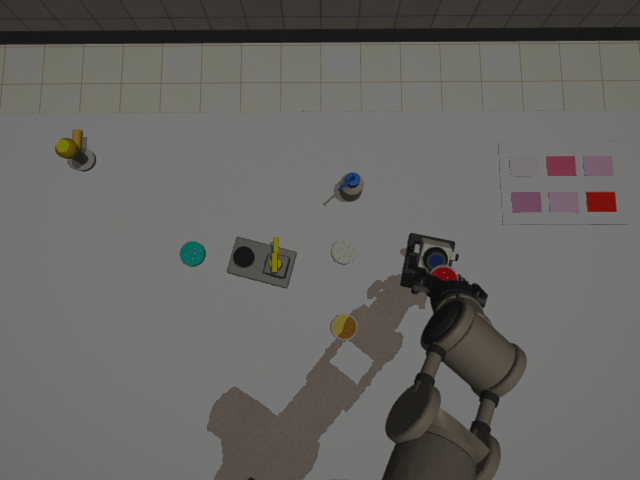

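The dish, at (325,363) in the wrist view, is held square in front of the lens at (327,245). In the top view the knob is clear at (275,255), and the amber dish, straw dish and bottle are at their starting pixels. One last cross-check of lens centring from this view before I hand in.

Run:
```python
from h import *
P=pose('wrist');I=np.load('pics/f_wrist.npz')['im'];h=hsv(I)
b=((h[...,0]>105)&(h[...,0]<130)&(h[...,1]>130));b[:215]=0;b[285:]=0;b[:,:290]=0;b[:,370:]=0
cn=max(cv2.findContours(b.astype(np.uint8),0,1)[0],key=cv2.contourArea);e=cv2.fitEllipse(cv2.convexHull(cn))
print('lens px',e,'pred',proj(P,L),'cast z.1',cast(P,e[0],.1)[0]-L)
```

```text
lens px ((326.9212951660156, 246.56861877441406), (44.91771697998047, 47.60720443725586), 91.76542663574219) pred [[326.28727258 246.35661925]] cast z.1 [-0.00019862 -0.00034388  0.        ]
```

Run:
```python
from h import *
s=r.read_state();print(s['time_s'],s['grip_width'],np.abs(s['dq']).max());r.finish_job()
```

```text
21.075 0.059471831162104444 0.001249951371436345
the job is handed in; nothing more can be done
```

I turned the yellow knob 1.3 rad clockwise with the dish still in its nest. I then lifted the red dish out and handed the job in at 21.1 s while holding it above the reading camera.

**Last checks, all from my own measurements:**
- **Position:** the centre of the dish's underside was 100 mm from the lens and about 1 mm off the lens axis.
- **Squareness:** the dish's axis was about 0.002 rad off the line of sight, lid up.
- **Lens position:** a second look from the final pose agreed with my earlier measurement to 0.4 mm.
- **Grip:** the fingers were at 59.5 mm on the 60 mm dish, with the arm still.
- **Rest of the scene:** by eye in the top view, the knob arm was clear and the amber dish, straw dish and wash bottle were where they started.

**What failed or disagreed:**
- **First knob grip:** it closed on the 24 mm collar under the bar. I raised the gripper about 10 mm and gripped again before turning.
- **Dish tilt after lifting:** one depth fit showed a tilt of 0.24 rad. Repeating it without outlier readings gave 0.002 rad, the same as before the lift.
- **Lens height:** finding the lens from pairs of views put it 3–5 mm lower than the depth images did. I used the depth images, which matched the stated 100 mm.

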